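# Find the gap of a spring-loaded fence guide with gauge leaves

## Task

Find the gap between the fence and the spring shoe of the guide stand with the three gauge leaves: starting with the thinnest and working up, put a leaf straight down into the gap until its blade stands on the base plate, and if it is loose put it back in a slot of the rack and try the next. Leave the first leaf that binds (goes right down but is gripped between fence and shoe) standing in the gap, let go of it, and have the other two standing in the rack. Leave the other things on the desk where they are.

Things in the scene. Friction and masses are not known exactly. Their poses are not given: they have to be found in the camera images.
- guide_stand: fixed stand: 8 mm aluminium base plate, 100 mm (x) by 170 mm (y, -100 to +70), with an upright steel fence 70 mm long (x), top 46 mm above the desk. Origin on the desk under the middle of the fence's flat face, which is the plane y = 0 (fence at y > 0); z up. At y < 0 a black shoe, 64 mm long, as high, faces it across the gap; behind it a grey bracket 48 mm high
- gap_floor (a point): middle of the gap's floor at the fence: on the base plate's top, at the foot of the fence's face, 8 mm above the desk, axes as guide_stand. The gap lies towards -y, open above and at both ends. The shoe's resting distance is unknown: 3.1 to 10.1 mm, new each time. It springs back at most 2.9 mm, at 2 N plus 3.5 N per mm; friction about 0.5
- gap_mouth (a point): 38 mm above gap_floor, level with the tops of fence and shoe. Lead-ins: the fence recedes 3 mm over its top 10 mm, the shoe 4 mm over its top 16. Just one leaf binds, being 0.9 to 1.9 mm over the resting gap: it slides down with a steady drag of 4 to 11 N (to 15 N on entering). Thinner ones have 1.1 mm play or more; thicker ones stick in the lead-ins, 20 mm or more short of the plate
- leaf_rack: fixed wooden rack block, 78 mm (x) by 176 mm (y), 55 mm tall, origin under its centre. Three equal slots open at the top, at y = -58, 0 and +58 mm, each 30 mm (x) by 16 mm (y), 50 mm deep. A leaf hangs in a slot by its handle, whose underside rests on the rack's top, the blade's lower edge 10 mm off the desk. Which leaf is where differs each time
- leaf_thin_c (a point): the thinnest gauge leaf: upright steel blade 5 mm thick (y), 24 mm wide (x), 45 mm tall, under a grey block handle 38 mm long (x), 14 mm thick (y), 40 mm tall; 85 mm tall in all, 60 g; known by its handle's length. Point at the leaf's centre, 42.5 mm above the blade's lower edge; the handle spans 2.5 to 42.5 mm above it. z up, y through the thickness. Grasp the handle across its 14 mm
- leaf_mid_c (a point): the middle gauge leaf: upright steel blade 8 mm thick (y), 24 mm wide (x), 45 mm tall, under a grey block handle 46 mm long (x), 14 mm thick (y), 40 mm tall; 85 mm tall in all, 60 g; known by its handle's length. Point at the leaf's centre, 42.5 mm above the blade's lower edge; the handle spans 2.5 to 42.5 mm above it. z up, y through the thickness. Grasp the handle across its 14 mm
- leaf_thick_c (a point): the thickest gauge leaf: upright steel blade 11 mm thick (y), 24 mm wide (x), 45 mm tall, under a grey block handle 54 mm long (x), 14 mm thick (y), 40 mm tall; 85 mm tall in all, 60 g; known by its handle's length. Point at the leaf's centre, 42.5 mm above the blade's lower edge; the handle spans 2.5 to 42.5 mm above it. z up, y through the thickness. Grasp the handle across its 14 mm
- tape_black: bystander: roll of black tape, 66 mm across, 19 mm tall, lying flat, origin under its centre
- screw_jar: bystander: clear jar of screws with a black lid, 56 mm across, 58 mm tall, origin under its centre
- flux_tin: bystander: round flat tin with a red lid, 51 mm across, 22 mm tall, origin under its centre
- driver_yellow: bystander: screwdriver with a yellow handle, 142 mm long, lying on the desk, origin under its middle
Not all that is in view belongs to the job. What is shaped like the part that bears leaf_thick_c but purple is not meant.

How it is judged:
On the way, in this order (a step that is already met when the one before it is completed fails the run):
1. the thinnest leaf is tried first: held in the fingers, its blade is in the gap, within 10 mm of the base plate (z of leaf_thin_c in the frame of guide_stand below 0.0605 m and x of leaf_thin_c in the frame of guide_stand between -0.022 and 0.022 m and y of leaf_thin_c in the frame of guide_stand between -0.0085 and -0.001 m and angle between the z axis of leaf_thin_c and the z axis of guide_stand, either way round below 0.09 rad and angle between the y axis of leaf_thin_c and the y axis of guide_stand, either way round below 0.15 rad and contact force between the fingers and leaf_thin above 0.5 N), for 0.1 s.
2. either the thinnest leaf binds and is left standing gripped in the gap, or the middle leaf is tried next, its blade in the gap to within 10 mm of the base plate (((z of leaf_thin_c in the frame of guide_stand below 0.0545 m and x of leaf_thin_c in the frame of guide_stand between -0.022 and 0.022 m and y of leaf_thin_c in the frame of guide_stand between -0.0055 and -0.001 m and angle between the z axis of leaf_thin_c and the z axis of guide_stand, either way round below 0.09 rad and angle between the y axis of leaf_thin_c and the y axis of guide_stand, either way round below 0.15 rad and contact force between leaf_thin and guide_stand above 1.5 N and contact force between the fingers and leaf_thin below 0.2 N) or (z of leaf_mid_c in the frame of guide_stand below 0.0605 m and x of leaf_mid_c in the frame of guide_stand between -0.022 and 0.022 m and y of leaf_mid_c in the frame of guide_stand between -0.01 and -0.0025 m and angle between the z axis of leaf_mid_c and the z axis of guide_stand, either way round below 0.09 rad and angle between the y axis of leaf_mid_c and the y axis of guide_stand, either way round below 0.15 rad))), for 0.1 s.
At the end, for the whole second after the job is handed in: The leaf that binds stands released in the gap: blade within 4 mm of the base plate, upright within 5 degrees, its middle within 22 mm of the fence's, pressed on the stand with over 1.5 N. The other two hang upright in the rack, handles on its top (((z of leaf_thin_c in the frame of guide_stand below 0.0545 m and x of leaf_thin_c in the frame of guide_stand between -0.022 and 0.022 m and y of leaf_thin_c in the frame of guide_stand between -0.0055 and -0.001 m and angle between the z axis of leaf_thin_c and the z axis of guide_stand, either way round below 0.09 rad and angle between the y axis of leaf_thin_c and the y axis of guide_stand, either way round below 0.15 rad and contact force between leaf_thin and guide_stand above 1.5 N and contact force between the fingers and leaf_thin below 0.2 N and z of leaf_mid_c in the frame of leaf_rack between 0.0485 and 0.0565 m and x of leaf_mid_c in the frame of leaf_rack between -0.012 and 0.012 m and y of leaf_mid_c in the frame of leaf_rack between -0.066 and 0.066 m and angle between each of leaf_mid_c, leaf_thick_c's own z axis and vertical below 0.2 rad and z of leaf_thick_c in the frame of leaf_rack between 0.0485 and 0.0565 m and x of leaf_thick_c in the frame of leaf_rack between -0.012 and 0.012 m and y of leaf_thick_c in the frame of leaf_rack between -0.066 and 0.066 m) or (z of leaf_mid_c in the frame of guide_stand below 0.0545 m and x of leaf_mid_c in the frame of guide_stand between -0.022 and 0.022 m and y of leaf_mid_c in the frame of guide_stand between -0.007 and -0.0025 m and angle between the z axis of leaf_mid_c and the z axis of guide_stand, either way round below 0.09 rad and angle between the y axis of leaf_mid_c and the y axis of guide_stand, either way round below 0.15 rad and contact force between leaf_mid and guide_stand above 1.5 N and contact force between the fingers and leaf_mid below 0.2 N and z of leaf_thin_c in the frame of leaf_rack between 0.0485 and 0.0565 m and x of leaf_thin_c in the frame of leaf_rack between -0.012 and 0.012 m and y of leaf_thin_c in the frame of leaf_rack between -0.066 and 0.066 m and angle between each of leaf_thin_c, leaf_thick_c's own z axis and vertical below 0.2 rad and z of leaf_thick_c in the frame of leaf_rack between 0.0485 and 0.0565 m and x of leaf_thick_c in the frame of leaf_rack between -0.012 and 0.012 m and y of leaf_thick_c in the frame of leaf_rack between -0.066 and 0.066 m) or (z of leaf_thick_c in the frame of guide_stand below 0.0545 m and x of leaf_thick_c in the frame of guide_stand between -0.022 and 0.022 m and y of leaf_thick_c in the frame of guide_stand between -0.0085 and -0.004 m and angle between the z axis of leaf_thick_c and the z axis of guide_stand, either way round below 0.09 rad and angle between the y axis of leaf_thick_c and the y axis of guide_stand, either way round below 0.15 rad and contact force between leaf_thick and guide_stand above 1.5 N and contact force between the fingers and leaf_thick below 0.2 N and z of leaf_thin_c in the frame of leaf_rack between 0.0485 and 0.0565 m and x of leaf_thin_c in the frame of leaf_rack between -0.012 and 0.012 m and y of leaf_thin_c in the frame of leaf_rack between -0.066 and 0.066 m and angle between each of leaf_thin_c, leaf_mid_c's own z axis and vertical below 0.2 rad and z of leaf_mid_c in the frame of leaf_rack between 0.0485 and 0.0565 m and x of leaf_mid_c in the frame of leaf_rack between -0.012 and 0.012 m and y of leaf_mid_c in the frame of leaf_rack between -0.066 and 0.066 m))); the robot touches nothing.
It fails at once if a bystander (tape, jar, tin or screwdriver) is moved more than 30 mm (distance of any of tape_black, screw_jar, flux_tin, driver_yellow from where it was at the start of the episode above 0.03 m).
It also fails if it takes over 72 s, if anything falls off the work surface, if the arm or the gripper's body presses on something with over 40 N, if the wrist force passes 120 N, or if a joint passes its speed limit or range.

## Robot

A 7-joint arm with a two-finger parallel gripper is mounted at the origin on a cart in front of the work surface, level with it; the furniture and walls round the work are solid. World frame = base frame: x ahead of the robot, y to its left, z up, the work surface at z = 0. Lengths are in m, angles in rad, forces in N, time in s.
With the tool pointing down it reaches from about 0.35 to 0.9 m from the base axis. Payload 8.1 kg.
Tool frame: the origin (TCP) lies between the finger pads; the fingertips stand 22 mm ahead of it and the grasp point (between the pads) lies 3 mm ahead of it (r.finger_overhang is the distance from the TCP to the fingertips, in m); x points along the fingers, z is the direction in which the jaws open and shut, and the axes are right-handed (so a half turn about x gives the same grasp; the last joint's range is limited). The gripper opens to 92 mm and grips with 3 to 60 N. Pads are 19 mm wide; open, the fingers measure 130 mm over their backs; the gripper's body (75 mm by 190 mm) begins 47 mm behind the grasp point.
Start: joints at [1.124, 0.434, 0.025, 1.573, -0.012, 1.134, -0.075], TCP at [0.211, -0.588, 0.249] pointing down, gripper open.
Joint ranges: [-2.62, 2.62], [-0.44, 2.09], [-1.27, 1.32], [0.08, 2.57], [-1.32, 4.46], [0.12, 2], [-2.74, 2.74]. Speed limits (rad/s): [2.22, 2.22, 3.01, 3.01, 3.14, 3.14, 3.14].

## Interface

Orientations are given as [roll, pitch, yaw] about the fixed x, y, z axes, in that order (R = Rz(yaw) Ry(pitch) Rx(roll)).
In Python, from bench import r, get_image gives the robot as it stands. The module is installed in compiled form; this text tells all that it offers.
- The arm moves only by the tool drive_tool, never from a script. Its argument "plan" is a list that holds one entry, the list of rows, each a list of 7 numbers: the turn, a rotation vector about the world's x, y, z in rad, then the shift along the world's x, y, z in mm, then the closure in counts, from 0 (fully open) to 255 (shut). In form: [[[rx, ry, rz, dx, dy, dz, grip], ...]]. A call has 1 to 8 rows; each row shifts and turns the commanded pose from where the row before left it; what a row does not reach is not made up. A row lasts 1/12 s, in which the tool goes at most 41.7 mm and 7.16 degrees, less where a joint would pass 70% of its speed; a pose out of reach is approached as far as the arm can. A call with a gripper value outside its range is refused whole. The fingers move at their own pace and stop on an object; the grip force is fixed at half the most. Time passes only in rows, so rows that do not move let the fingers close. It gives the time, the measured TCP pose, the force and the opening at its end, in the units of the state.
- r.get_state(): the state, without advancing time (a new reading comes with each control period).
- get_image(name): name is "scene" or "top" or "wrist"; returns a dict with "img" (400x640x3 uint8, red, green, blue), "depth" (400x640 float32, m along the optical axis (not along the pixel's ray), 0 where there is no reading), "mtx" (3x3 intrinsics, pixels), "R" (3x3) and "t" (3): a world point X has camera coordinates R X + t; the wrist camera has in their place "tool_from_camera" (4x4, takes a point from camera to tool coordinates, whose origin is the TCP and whose axes are the tool frame's). Camera axes: x right, y down, z forward; pixel columns grow to the right and rows downward; lengths in m; the calibration is good to about 2 mm. A picture is of the moment at which its call begins: read the wrist's pose just before it.
- r.close_job(): hands the job in, once; it reports no verdict.
The state is a dict: "clock": time; "joint_pos": joint angles; "joint_vel": joint speeds; "tau": joint torques, N m; "tcp_pos": TCP position; "ee_rot": TCP orientation; "wrist_force": force on the tool from outside, world axes, zero at the start; "ft_torque": the same for the moment, N m; "gripper_width": finger opening in m.
Only numpy, scipy, OpenCV 4.12 (cv2) and the standard library are available. Lean on these libraries where they do the work, as an engineer would, in place of code of your own. Each camera call takes 0.05 s, during which the arm holds its last target. There are 200 camera calls.

## Working session

There is one attempt and no reset: what is moved stays moved. The work goes in short steps, Python scripts to look and compute and a tool call to move; the robot and the scene stay as the last step left them, time stands still between calls to the robot, and variables do not carry over. Pictures are saved under pics/ and viewed, about 8 in all and at most 12, crops included, and the job is handed in when it is done.

Besides the shell and the picture viewer there is one more tool, called by a JSON object that holds its "method" and its "body". drive_tool: Moves the arm, as the interface text tells. Its arguments: {"type":"object","properties":{"plan":{"type":"array"}},"required":["plan"]}

```bash
mkdir -p pics
cat > h.py <<'E'
import numpy as np, cv2
from bench import r, get_image
from scipy.spatial.transform import Rotation as Ro
def cloud(name):
    s=r.get_state(); d=get_image(name); z=d["depth"]; h,w=z.shape
    u,v=np.meshgrid(np.arange(w),np.arange(h)); K=d["mtx"]
    P=np.stack([(u-K[0,2])/K[0,0]*z,(v-K[1,2])/K[1,1]*z,z],-1)
    if "R" in d: X=(P-d["t"])@d["R"]
    else:
        T=d["tool_from_camera"]; X=P@T[:3,:3].T+T[:3,3]
        e=np.array(s["ee_rot"]); M=e if e.shape==(3,3) else Ro.from_euler("xyz",e).as_matrix()
        X=X@M.T+s["tcp_pos"]
    X[z==0]=np.nan
    return d["img"],X
def save(n,img,s=1): cv2.imwrite("pics/"+n,cv2.resize(img[:,:,::-1],None,fx=s,fy=s,interpolation=cv2.INTER_CUBIC))
E
python3 - <<'E'
from h import *
print(r.get_state(), r.finger_overhang)
for n in("top","scene"):
    i,X=cloud(n); np.savez(n,i=i,X=X); save(n+".png",i,1.25)
    print(n,X[200,320],X[50,50],X[350,600])
E
```

```text
{'clock': 0.0, 'joint_pos': array([ 1.12440047,  0.43525724,  0.0249361 ,  1.57409987, -0.01160418,
        1.13398357, -0.07505623]), 'joint_vel': array([-1.89837160e-04, -1.58779675e-03,  8.04114104e-04,  4.86091713e-05,
       -4.05547163e-04, -2.34006942e-04, -1.51633637e-03]), 'tau': array([-2.51520243e-05, -6.67864037e+01,  9.85065512e-01, -3.14471555e+01,
       -6.05015131e-02,  4.26323642e-02,  1.27686194e-04]), 'tcp_pos': array([ 0.2104739 , -0.58798802,  0.24792215]), 'ee_rot': array([-3.06243529,  1.56919307,  1.99375515]), 'wrist_force': array([-0.99408545,  0.44801498,  0.11346961]), 'ft_torque': array([ 0.03969987, -0.00620502,  0.00011539]), 'gripper_width': 0.09215737649881266} 0.022
top [0.60574168 0.10395038 0.00179456] [0.8636134  0.60058183 0.25833163] [ 0.24887275 -0.50123992  0.01326542]
scene [0.58191034 0.12132033 0.06790784] [1.04343032 0.5159773  0.28481486] [0.0769958  0.00864721 0.27523719]
```

View pics/top.png

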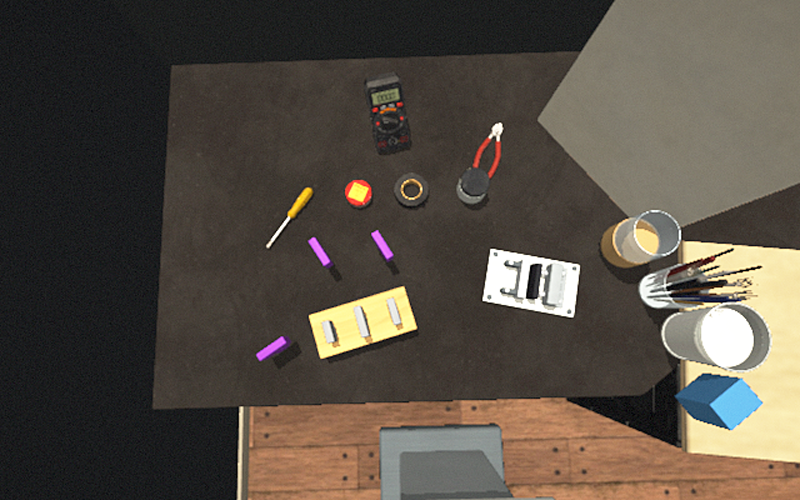

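View pics/scene.png

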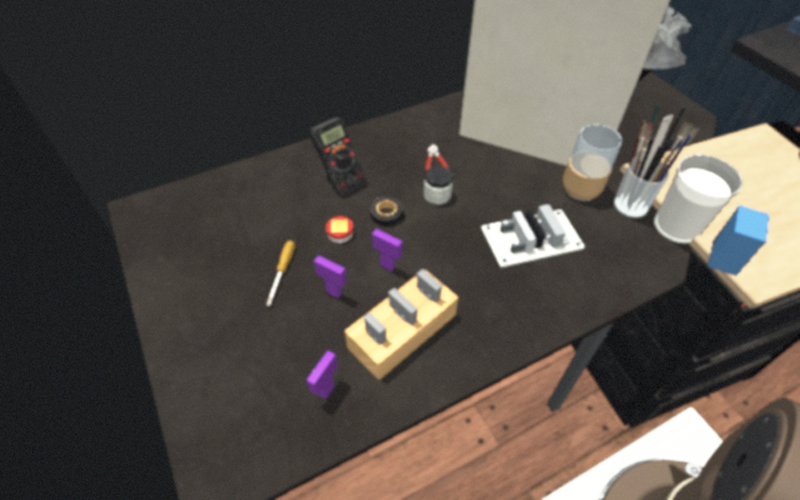

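Top view: the rack has three grey handles at top.png (330,330), (362,321) and (394,312). The purple decoys are at (320,252), (383,246) and (272,349). On the stand at (532,283), the fence is on the right (557,285), the shoe is at (533,282) and the bracket at (510,275), so stand +y points right, which is about world −y. The leftmost handle looks shortest. I'll measure them next.

Run:
```python
from h import *
for n in("top","scene"):
    D=np.load(n+".npz"); i,X=D["i"],D["X"]
    z=X[...,2]; 
    hsv=cv2.cvtColor(i,cv2.COLOR_RGB2HSV)
    def rect(m,lab,mn=15):
        k,L=cv2.connectedComponents(m.astype(np.uint8))
        for j in range(1,k):
            p=X[L==j]
            if len(p)<mn: continue
            (c,s,a)=cv2.minAreaRect((p[:,:2]*1000).astype(np.float32))
            v,u=np.argwhere(L==j).mean(0)
            print(n,lab,len(p),"px",u.round(),v.round(),"c",np.round(c,1),"size",np.round(s,1),"ang",round(a,1),"z",np.nanmedian(p[:,2]).round(4))
    roi=(X[...,0]>.25)&(X[...,0]<.75)&(X[...,1]>-.4)&(X[...,1]<.45)
    rect(roi&(z>.085)&(z<.105)&(hsv[...,1]<60),"handles",6)
    rect(roi&(z>.045)&(z<.065)&(hsv[...,1]>60)&(hsv[...,0]<30),"racktop")
    rect(roi&(z>.03)&(z<.056)&(X[...,1]<-.05),"standtops",8)
    rect(roi&(z>.003)&(z<.016)&(hsv[...,2]>120)&(hsv[...,1]<50),"plate")
s=np.load("top.npz")["i"]; save("c1.png",np.hstack([s[220:300,240:340],s[190:270,380:480]]),4)
```

```text
top handles 307 px 505.0 146.0 c [ 697.  -305.3] size [134.4   4.6] ang 37.9 z 0.0954
top handles 182 px 527.0 185.0 c [ 608.  -337.4] size [71.  26.9] ang 19.9 z 0.0956
top handles 157 px 501.0 196.0 c [ 588.4 -289.7] size [74.8 27.2] ang 24.0 z 0.095
top handles 167 px 534.0 229.0 c [ 518.  -352.8] size [34.6 74.6] ang 81.9 z 0.095
top handles 12 px 539.0 223.0 c [ 525.8 -357.1] size [4.6 2.7] ang 31.0 z 0.095
top handles 9 px 535.0 228.0 c [ 514.7 -347.8] size [5.3 1.1] ang 19.6 z 0.0927
top handles 12 px 553.0 228.0 c [ 514.1 -384.6] size [6.7 3.5] ang 1.8 z 0.0971
top handles 130 px 314.0 249.0 c [487. 120.] size [43.8 12.9] ang 15.4 z 0.0946
top handles 15 px 554.0 244.0 c [ 479.8 -384.6] size [ 2.5 12.7] ang 18.3 z 0.0947
top handles 157 px 288.0 257.0 c [471.7 175.5] size [52.  12.6] ang 15.6 z 0.0944
top handles 217 px 553.0 269.0 c [ 428.6 -380.5] size [90.4 30.6] ang 1.6 z 0.0954
top handles 113 px 262.0 265.0 c [456.5 231.3] size [36.3 12.5] ang 16.1 z 0.0943
top racktop 147 px 492.0 198.0 c [ 590.  -288.9] size [80.9 32.4] ang 20.3 z 0.0553
top racktop 2108 px 289.0 256.
[... 2912 characters left out ...]
103.   77.4] ang 75.7 z 0.0459
scene standtops 201 px 579.0 207.0 c [ 316.9 -388.5] size [47.8 21.6] ang 1.3 z 0.0425
scene plate 104 px 435.0 125.0 c [ 709.3 -300.8] size [101.8   8.8] ang 39.5 z 0.0109
scene plate 55 px 348.0 159.0 c [707.2 -26.3] size [46.8 15.8] ang 48.4 z 0.0108
scene plate 101 px 503.0 168.0 c [ 505.9 -360. ] size [65.6 29.7] ang 28.3 z 0.0093
scene plate 1276 px 423.0 195.0 c [ 538.6 -142.4] size [173.5 107.9] ang 78.2 z 0.0094
scene plate 121 px 535.0 186.0 c [ 427.1 -384.9] size [75.1 22.6] ang 4.9 z 0.0097
scene plate 29 px 273.0 191.0 c [702.1 187.1] size [38.5 12.3] ang 70.1 z 0.0069
scene plate 78 px 220.0 229.0 c [653.3 336.8] size [11.4 75.6] ang 54.2 z 0.0125
```

View pics/c1.png

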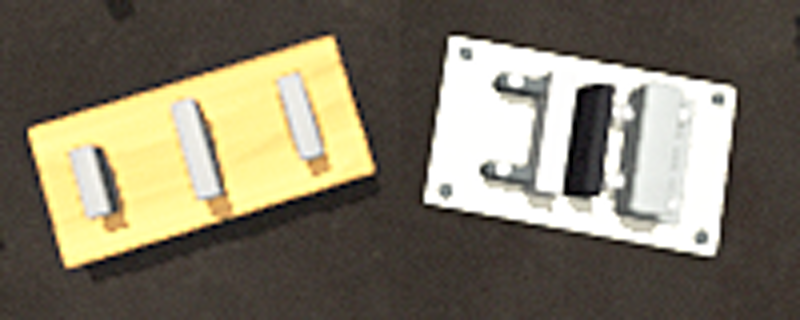

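Run:
```python
from h import *
s=r.get_state(); M=Ro.from_euler("xyz",s["ee_rot"]).as_matrix(); print(M.round(3))
print("jaw dir deg",np.degrees(np.arctan2(M[1,2],M[0,2])))
X=np.load("scene.npz")["X"].reshape(-1,3);T=np.load("top.npz")["X"].reshape(-1,3);X=np.vstack([X,T])
for x0 in np.arange(.1,.75,.1):
  print(round(x0,1),[round(float(np.nanmax(np.r_[0,X[(abs(X[:,0]-x0-.05)<.05)&(abs(X[:,1]-y0-.05)<.05),2]])),2) for y0 in np.arange(-.8,.4,.1)])
d=get_image("wrist"); print(d["tool_from_camera"].round(3),d["mtx"][0,0])
```

```text
[[-0.001  0.942  0.337]
 [ 0.001  0.337 -0.942]
 [-1.    -0.    -0.001]]
jaw dir deg -70.30616561210408
0.1 [0.0, 0.0, 0.0, 0.0, 0.0, 0.0, 0.0, 0.02, 0.02, 0.0, 0.0, 0.0, 0.0]
0.2 [0.0, 0.0, 0.02, 0.12, 0.12, 0.0, 0.0, 0.0, 0.0, 0.0, 0.0, 0.0, 0.0]
0.3 [0.02, 0.02, 0.02, 0.14, 0.14, 0.01, 0.01, 0.01, 0.01, 0.01, 0.01, 0.01, 0.01]
0.4 [0.03, 0.02, 0.02, 0.2, 0.2, 0.02, 0.05, 0.01, 0.06, 0.1, 0.1, 0.09, 0.01]
0.5 [0.02, 0.02, 0.02, 0.22, 0.22, 0.14, 0.05, 0.04, 0.06, 0.1, 0.09, 0.01, 0.01]
0.6 [0.01, 0.01, 0.14, 0.3, 0.46, 0.14, 0.01, 0.06, 0.02, 0.09, 0.09, 0.02, 0.01]
0.7 [0.15, 0.19, 0.3, 0.0, 0.46, 0.51, 0.01, 0.06, 0.02, 0.03, 0.03, 0.02, 0.01]
[[ 0.002 -0.305  0.952 -0.136]
 [ 0.001 -0.952 -0.305  0.083]
 [ 1.     0.002 -0.001 -0.   ]
 [ 0.     0.     0.     1.   ]] 292.97435071334917
```

{"method": "drive_tool", "body": {"plan": [[[0,0,-0.071,20,27,15,0],[0,0,-0.071,20,27,15,0],[0,0,-0.071,20,27,15,0],[0,0,-0.071,20,27,15,0],[0,0,-0.071,20,27,15,0],[0,0,-0.071,20,27,15,0],[0,0,-0.071,20,27,0,0],[0,0,-0.071,20,27,0,0]]]}}

```text
clock: 0.82
tcp_pos: [0.3716, -0.3712, 0.3397]
ee_rot: [1.072, 1.569, -0.727]
wrist_force: [0.9, -0.2, -1.6]
gripper_width: 0.0919
```

{"method": "drive_tool", "body": {"plan": [[[0,0,0,20,27,0,0],[0,0,0,20,27,0,0],[0,0,0,20,27,-20,0],[0,0,0,20,27,-20,0],[0,0,0,20,27,-25,0],[0,0,0,20,27,-25,0],[0,0,0,20,27,-25,0],[0,0,0,20,27,-25,0]]]}}

```text
clock: 1.48
tcp_pos: [0.5308, -0.1556, 0.1981]
ee_rot: [1.7, 1.571, -0.095]
wrist_force: [1.0, -0.9, -1.1]
gripper_width: 0.092
```

{"method": "drive_tool", "body": {"plan": [[[0,0,0,0,0,0,0],[0,0,0,0,0,0,0],[0,0,0,0,0,0,0]]]}}

```text
clock: 1.73
tcp_pos: [0.53, -0.1574, 0.1991]
ee_rot: [-0.993, 1.57, -2.788]
wrist_force: [-0.9, -0.3, -0.3]
gripper_width: 0.0919
```

Run:
```python
from h import *
s=r.get_state(); print(s["tcp_pos"],s["ee_rot"],s["wrist_force"],s["clock"])
M=Ro.from_euler("xyz",s["ee_rot"]).as_matrix(); print("jaw",np.degrees(np.arctan2(M[1,2],M[0,2])))
i,X=cloud("wrist"); np.savez("w1",i=i,X=X); save("w1.png",i,1.25)
```

```text
[ 0.52996739 -0.15739334  0.19909684] [-0.99264351  1.56979679 -2.78752468] [-0.87574895 -0.25158415 -0.34023467] 1.7333
jaw -102.83910295024938
```

View pics/w1.png

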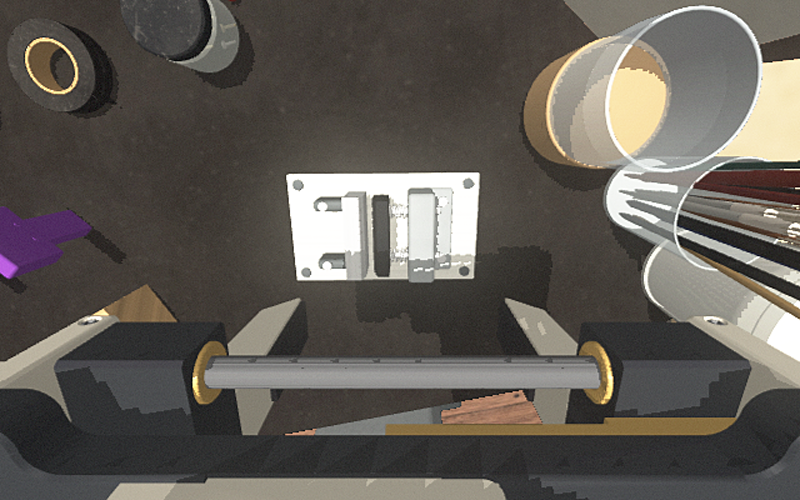

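The wrist view shows the stand with the plate at (290–478, 175–280), the black shoe at x≈381 px and the fence at x≈422 px. The jaws are lined up with the stand's y axis. I'll fit the stand pose from the wrist depth.

Run:
```python
from h import *
D=np.load("w1.npz"); i,X=D["i"],D["X"]*1000
z=X[...,2]; loc=(np.hypot(X[...,0]-533,X[...,1]+150)<125)
pl=loc&(abs(z-8)<3)&(i.min(-1)>90)
pts=X[pl][:,:2].astype(np.float32); (c,s,a)=cv2.minAreaRect(pts); print("plate",c,s,a,np.median(z[pl]))
# robust plate edges in frame
for yaw in (166,167,168):
    t=np.radians(yaw); R=np.array([[np.cos(t),np.sin(t)],[-np.sin(t),np.cos(t)]])
    q=(X[...,:2]-[532.4,-155.7])@R.T
    m=pl; x,y=q[m][:,0],q[m][:,1]
    # edge slopes
    b=np.arange(-40,41,8); e=[(np.percentile(y[abs(x-k)<4],1),np.percentile(y[abs(x-k)<4],99)) for k in b]
    e=np.array(e); print(yaw,"y edges",e.mean(0).round(1),"slopes",np.polyfit(b,e[:,0],1)[0].round(4),np.polyfit(b,e[:,1],1)[0].round(4),"x edges",np.percentile(x,[.5,99.5]).round(1))
t=np.radians(167); R=np.array([[np.cos(t),np.sin(t)],[-np.sin(t),np.cos(t)]])
q=(X[...,:2]-[532.4,-155.7])@R.T
m=loc&(abs(q[...,0])<25)&(abs(q[...,1])<60)&(z>2)
for yb in np.arange(-50,40,1.):
    k=m&(abs(q[...,1]-yb)<.5)
    if k.sum()>5: print(yb,k.sum(),np.percentile(z[k],[10,50,90]).round(1), i[k].mean(0).round())
f=loc&(z>40)&(z<51)
for n,k in(("fence",f&(q[...,1]>-3)),("rest",f&(q[...,1]<-3))):
    (c,s,a)=cv2.minAreaRect(q[k].astype(np.float32)); print(n,np.round(c,1),np.round(s,1),a)
```

```text
plate (536.3018188476562, -140.7958221435547) (170.20156860351562, 100.08202362060547) 77.75430297851562 8.577769889503594
166 y edges [-99.   68.4] slopes 0.0241 0.0306 x edges [-51.3  50. ]
167 y edges [-99.   68.4] slopes 0.0091 0.018 x edges [-50.8  49.2]
168 y edges [-99.   68.4] slopes -0.0105 -0.0018 x edges [-50.6  48.5]
-50.0 417 [200.1 276.2 285.8] [78. 78. 76.]
-49.0 375 [201.8 267.9 285.7] [82. 82. 79.]
-48.0 426 [203.7 276.6 286.6] [93. 92. 87.]
-47.0 1353 [223.9 254.2 281.4] [83. 81. 75.]
-46.0 1677 [222.6 252.  280.4] [90. 86. 77.]
-45.0 508 [180.1 262.8 286.5] [96. 92. 84.]
-44.0 886 [181.  202.8 285.4] [68. 67. 65.]
-43.0 303 [ 47.  282.  288.1] [115. 114. 110.]
-42.0 308 [ 46.8 281.8 288. ] [114. 113. 109.]
-41.0 290 [ 47.2 282.2 287.6] [115. 114. 110.]
-40.0 296 [ 46.9 282.1 288.1] [118. 116. 112.]
-39.0 310 [ 47.  281.6 287.7] [113. 112. 108.]
-38.0 289 [ 46.8 281.9 287.9] [114. 113. 110.]
-37.0 294 [ 46.8 282.3 287.7] [107. 106. 102.]
-36.0 296 [ 46.8 282.  287.9] [107. 107. 103.]
-35.0 293 [ 46.7 282.  287.8] [109. 107. 104.]
-34.0 285 [ 46.9 282.1 287.7] [103. 
[... 2671 characters left out ...]
6.0 315 [ 48.8 281.1 286.2] [86. 84. 79.]
27.0 329 [ 48.1 280.3 286.1] [87. 84. 79.]
28.0 290 [260.5 282.5 286.2] [74. 72. 68.]
29.0 276 [269.5 281.7 286.2] [73. 70. 65.]
30.0 277 [269.4 282.3 286.3] [73. 71. 66.]
31.0 314 [ 97.4 281.1 286.3] [80. 77. 73.]
32.0 304 [ 25.6 280.9 286.1] [85. 83. 78.]
33.0 335 [ 26.1 281.3 286.4] [88. 85. 80.]
34.0 288 [259.9 280.7 286.3] [89. 87. 83.]
35.0 310 [ 15.1 281.2 286.1] [93. 91. 87.]
36.0 320 [ 15.8 280.5 286.2] [95. 92. 88.]
37.0 306 [ 17.4 281.2 286.2] [88. 87. 83.]
38.0 322 [ 16.1 281.3 286.2] [94. 91. 87.]
39.0 317 [ 17.  281.3 286.2] [90. 88. 84.]
fence [-1.6 17.1] [74.8 21.9] 0.4979587495326996
rest [ -0.4 -28.4] [70.  36.6] 0.14066070318222046
```

{"method": "drive_tool", "body": {"plan": [[[0,0,0.009,3,2,-30,0],[0,0,0,0,0,-30,0],[0,0,0,0,0,0,0],[0,0,0,0,0,0,0],[0,0,0,0,0,0,0]]]}}

```text
clock: 2.2
tcp_pos: [0.5337, -0.1561, 0.141]
ee_rot: [1.381, 1.569, -0.406]
wrist_force: [0.7, 0.3, -0.4]
gripper_width: 0.0913
```

Run:
```python
from h import *
s=r.get_state(); print(s["tcp_pos"],s["ee_rot"],s["wrist_force"],s["clock"])
M=Ro.from_euler("xyz",s["ee_rot"]).as_matrix(); print("jaw",np.degrees(np.arctan2(M[1,2],M[0,2])),M.round(4))
d=get_image("wrist"); i=d["img"]; z=d["depth"]; np.savez("w2",i=i,z=z,T=d["tool_from_camera"],K=d["mtx"],M=M,p=s["tcp_pos"])
save("w2.png",i[130:270,220:400],4); print(d["mtx"])
```

```text
[ 0.53374302 -0.15607774  0.14099331] [ 1.38117431  1.56898289 -0.40641452] [ 0.70424255  0.25028601 -0.40024857] 2.2
jaw -102.4213125280222 [[ 1.700e-03  9.766e-01 -2.151e-01]
 [-7.000e-04 -2.151e-01 -9.766e-01]
 [-1.000e+00  1.800e-03  3.000e-04]]
[[292.97435071   0.         321.70012661]
 [  0.         292.97435071 203.64271841]
 [  0.           0.           1.        ]]
```

View pics/w2.png

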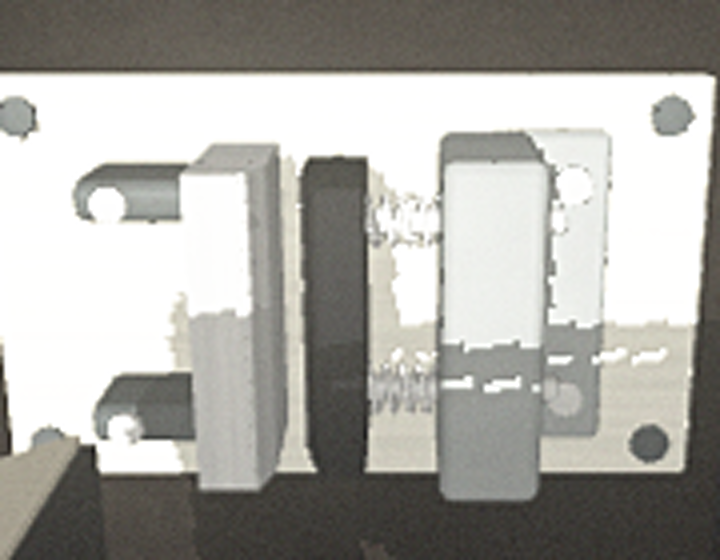

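The close crop corrects my earlier reading. The springs (370–440, 220 and 385) join the black shoe (302–367) to the right-hand block, so that block is the bracket (measured higher, 48 mm, bolted foot). The left block (190–285) is the fence, 70 mm from the left plate edge. So stand +y is about world +y. I'll fit that by projection.

Run:
```python
from h import *
from scipy.optimize import least_squares
D=np.load("w2.npz"); T,K,M,p=D["T"],D["K"],D["M"],D["p"]*1000
def proj(X):
    t=(np.atleast_2d(X)-p)@M; c=(t-T[:3,3]*1000)@T[:3,:3]
    return c[:,:2]/c[:,2:]*K[0,0]+K[:2,2]
def world(o,yaw,q):
    c,s=np.cos(yaw),np.sin(yaw); q=np.atleast_2d(q)
    return np.c_[o[0]+c*q[:,0]-s*q[:,1],o[1]+s*q[:,0]+c*q[:,1],q[:,2]]
crop=lambda uv:(uv-[220,130])*4-0
# plate corners (right ones visible, left top visible)
q=np.array([[50,-100,8],[-50,-100,8],[50,70,8]]); 
pred=lambda v:crop(proj(world(v[:2],v[2],q)))
print(pred([539.5,-126.1,np.radians(-12.3)]).round())
# measured corners: top-right(714,76) bottom-right (684,472), top-left (-?) from edges
obs=np.array([[714,75],[685,472]])
f=lambda v:(pred(v)[:2]-obs).ravel()
v=least_squares(f,[539.5,-126.1,-.215]).x; print("fit3",v[:2],np.degrees(v[2]),f(v).round(1))
for v in (v,[539.5,-126.1,np.radians(-12.3)]):
  P=lambda y,z,x=0:crop(proj(world(v[:2],v[2],[[x,y,z]])))[0].round(0)
  print("fence top edge",P(3,46),"brk",P(0,36),"foot",P(0,8),"ends",P(3,46,35),P(3,46,-35),"bracket?",P(-60,48))
  for g in (3.1,4,5,6,7,8,9,10): print(g,P(-g-4,46),P(-g,30),P(-g,8))
# top of fence from depth
```

```text
[[714.  73.]
 [683. 471.]
 [-33.  73.]]
fit3 [ 538.51161554 -126.22693061] -12.002076801663142 [-0.  -0.4  0.   0.5]
fence top edge [251. 340.] brk [271. 325.] foot [284. 287.] ends [243. 177.] [258. 491.] bracket? [552. 342.]
3.1 [299. 340.] [287. 316.] [296. 287.]
4 [303. 340.] [291. 316.] [300. 287.]
5 [308. 340.] [296. 316.] [304. 286.]
6 [313. 340.] [300. 316.] [308. 286.]
7 [318. 340.] [305. 316.] [313. 286.]
8 [322. 340.] [309. 316.] [317. 286.]
9 [327. 340.] [314. 316.] [321. 286.]
10 [332. 340.] [318. 316.] [325. 286.]
fence top edge [249. 336.] brk [269. 321.] foot [282. 283.] ends [242. 172.] [256. 487.] bracket? [551. 339.]
3.1 [297. 336.] [286. 312.] [295. 283.]
4 [302. 336.] [290. 312.] [299. 283.]
5 [306. 336.] [294. 312.] [303. 283.]
6 [311. 336.] [299. 312.] [307. 283.]
7 [316. 336.] [303. 312.] [311. 283.]
8 [321. 336.] [308. 312.] [315. 283.]
9 [325. 336.] [312. 312.] [319. 283.]
10 [330. 336.] [317. 312.] [324. 283.]
```

{"method": "drive_tool", "body": {"plan": [[[0,0,0.06,-7,38,15,144],[0,0,0.06,-7,38,15,144],[0,0,0.06,-7,38,10,144],[0,0,0.06,-8,38,0,144],[0,0,0.06,-8,38,0,144],[0,0,0.06,-8,38,0,144],[0,0,0.06,-8,38,0,144],[0,0,0.062,-8,38,0,144]]]}}

```text
clock: 2.92
tcp_pos: [0.4726, 0.1507, 0.1815]
ee_rot: [1.453, 1.567, 0.151]
wrist_force: [0.7, 0.7, -0.5]
gripper_width: 0.0433
```

{"method": "drive_tool", "body": {"plan": [[[0,0,0,-8,38,0,144],[0,0,0,-8,35,0,144],[0,0,0,0,10,0,144],[0,0,0,0,0,0,144],[0,0,0,0,0,0,144],[0,0,0,0,0,0,144]]]}}

```text
clock: 3.42
tcp_pos: [0.4571, 0.2304, 0.18]
ee_rot: [0.817, 1.569, -0.489]
wrist_force: [-0.4, -0.1, -0.2]
gripper_width: 0.0397
```

```bash
cat >> h.py <<'E'
def st():
    s=r.get_state(); M=Ro.from_euler("xyz",s["ee_rot"]).as_matrix()
    print("t",s["clock"],"tcp",(s["tcp_pos"]*1000).round(1),"jaw",np.degrees(np.arctan2(M[1,2],M[0,2])).round(2),"tilt",np.degrees(np.arcsin(M[:2,0])).round(2),"F",s["wrist_force"].round(1),"w",round(s["gripper_width"]*1000,1))
E
python3 - <<'E'
from h import *
st(); i,X=cloud("wrist"); X*=1000; z=X[...,2]; save("w3.png",i,1.25)
m=(abs(z-96)<6)&(np.ptp(i.astype(int),axis=-1)<25)&(np.hypot(X[...,0]-472,X[...,1]-175)<100)
k,L=cv2.connectedComponents(m.astype(np.uint8))
for j in range(1,k):
    p=X[L==j]
    if len(p)>150: print(len(p),[np.round(a,1) for a in cv2.minAreaRect(p[:,:2].astype(np.float32))],np.median(p[:,2]))
E
```

```text
t 3.4167 tcp [457.1 230.4 180. ] jaw -74.84 tilt [ 0.08 -0.04] F [-0.4 -0.1 -0.2] w 39.7
1089 [array([472.1, 175.9]), array([53.8, 13.9]), np.float64(15.8)] 95.27188509196563
1007 [array([487.9, 120.6]), array([45. , 14.1]), np.float64(15.3)] 95.08149989118043
743 [array([456.7, 231.3]), array([38.1, 13.2]), np.float64(14.9)] 95.40319867125062
```

View pics/w3.png

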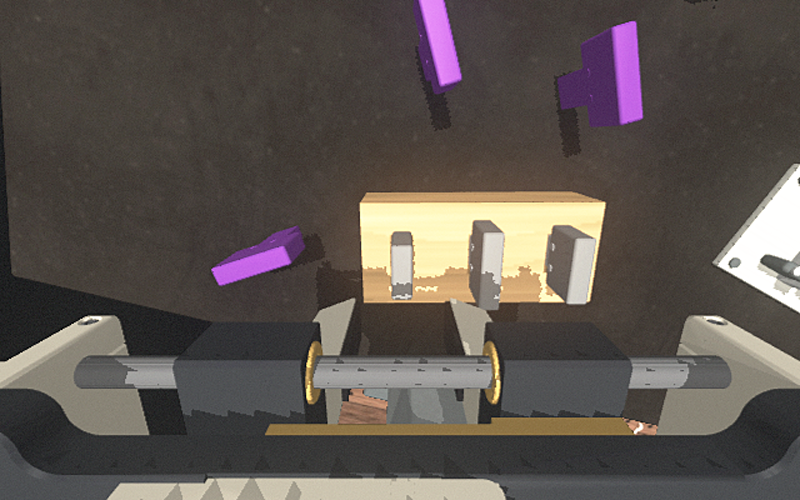

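The wrist crop confirms three grey handles: 38 mm at px (402,265) is thin, 54 mm at (486,262) is thick and 45 mm at (572,262) is mid. The purple decoys lie off the rack. Next I grasp the thin leaf.

{"method": "drive_tool", "body": {"plan": [[[0,0,0,0,1,-30,144],[0,0,0,0,0,-35,144],[0,0,0,0,0,-32,144],[0,0,0,0,0,0,144],[0,0,0,0,0,0,200],[0,0,0,0,0,0,255],[0,0,0,0,0,0,255],[0,0,0,0,0,0,255]]]}}

```text
clock: 4.13
tcp_pos: [0.4568, 0.2327, 0.0832]
ee_rot: [1.59, 1.57, 0.285]
wrist_force: [-0.2, -0.1, 0.7]
gripper_width: 0.0179
```

```bash
python3 -c "
from h import *
st()"
```

```text
t 4.1333 tcp [456.8 232.7  83.2] jaw -74.77 tilt [0.07 0.02] F [-0.2 -0.1  0.7] w 17.9
```

{"method": "drive_tool", "body": {"plan": [[[0,0,0,0,0,0,255],[0,0,0,0,0,0,255],[0,0,0,0,0,10,255],[0,0,0,0,0,25,255],[0,0,0,0,0,30,255],[0,0,0,0,0,30,255],[0,0,0,0,0,15,255],[0,0,0,0,0,0,255]]]}}

```text
clock: 4.8
tcp_pos: [0.4577, 0.2344, 0.1966]
ee_rot: [1.83, 1.564, 0.526]
wrist_force: [0.5, 1.0, 0.2]
gripper_width: 0.0136
```

{"method": "drive_tool", "body": {"plan": [[[0,0,-0.02,3,-14,0,255],[0,0,-0.06,8,-35,0,255],[0,0,-0.07,9,-38,0,255],[0,0,-0.07,9,-39,0,255],[0,0,-0.07,9,-39,0,255],[0,0,-0.07,9,-39,0,255],[0,0,-0.06,9,-39,0,255],[0,0,-0.058,9,-39,0,255]]]}}

```text
clock: 5.47
tcp_pos: [0.5201, -0.0519, 0.1912]
ee_rot: [-1.213, 1.569, -2.999]
wrist_force: [0.6, 0.6, -0.4]
gripper_width: 0.0135
```

{"method": "drive_tool", "body": {"plan": [[[0,0,0,9,-39,0,255],[0,0,0,7,-30,0,255],[0,0,0,1,-11,0,255],[0,0,0,0,0,0,255],[0,0,0,0,0,0,255],[0,0,0,0,0,0,255]]]}}

```text
clock: 5.97
tcp_pos: [0.5375, -0.1276, 0.1916]
ee_rot: [-1.967, 1.569, 2.535]
wrist_force: [0.3, 0.6, -0.5]
gripper_width: 0.014
```

```bash
python3 -c "
from h import *
st()"
```

```text
t 5.9667 tcp [ 537.5 -127.6  191.6] jaw -102.04 tilt [-0.09  0.06] F [ 0.3  0.6 -0.5] w 14.0
```

{"method": "drive_tool", "body": {"plan": [[[0,0,0,1,-2,-20,255],[0,0,0,0,0,-25,255],[0,0,0,0,0,-15,255],[0,0,0,0,0,0,255],[0,0,0,0,0,-6,255],[0,0,0,0,0,-6,255],[0,0,0,0,0,-6,255],[0,0,0,0,0,-6,255]]]}}

```text
clock: 6.63
tcp_pos: [0.5397, -0.1308, 0.1085]
ee_rot: [1.657, 1.57, -0.125]
wrist_force: [-0.6, 0.5, 0.1]
gripper_width: 0.0139
```

```bash
python3 -c "
from h import *
st()"
```

```text
t 6.6333 tcp [ 539.7 -130.8  108.5] jaw -102.09 tilt [ 0.07 -0.01] F [-0.6  0.5  0.1] w 13.9
```

{"method": "drive_tool", "body": {"plan": [[[0,0,0,0,1,-5,255],[0,0,0,0,0,-6,255],[0,0,0,0,0,-6,255],[0,0,0,0,0,-5,255],[0,0,0,0,0,-3,255],[0,0,0,0,0,0,255]]]}}

```text
clock: 7.13
tcp_pos: [0.5388, -0.13, 0.0824]
ee_rot: [-1.481, 1.57, 3.02]
wrist_force: [0.7, 0.6, -0.6]
gripper_width: 0.0136
```

```bash
python3 -c "
from h import *
st()"
```

```text
t 7.1333 tcp [ 538.8 -130.    82.4] jaw -102.11 tilt [-0.07  0.01] F [ 0.7  0.6 -0.6] w 13.6
```

{"method": "drive_tool", "body": {"plan": [[[0,0,0,0,0,-2,255],[0,0,0,0,0,0,255],[0,0,0,0,0,0,255]]]}}

```text
clock: 7.38
tcp_pos: [0.5394, -0.13, 0.0814]
ee_rot: [1.336, 1.571, -0.447]
wrist_force: [-0.7, -0.5, -0.2]
gripper_width: 0.0137
```

{"method": "drive_tool", "body": {"plan": [[[0,0,0,0,0,-2,255],[0,0,0,0,0,0,255]]]}}

```text
clock: 7.55
tcp_pos: [0.5402, -0.1302, 0.0808]
ee_rot: [1.54, 1.568, -0.242]
wrist_force: [-2.4, 0.2, 12.4]
gripper_width: 0.0143
```

Thin leaf: it dropped freely with no drag and touched the plate at 12 N, so it is loose. It goes back to its slot.

{"method": "drive_tool", "body": {"plan": [[[0,0,0,0,0,10,255],[0,0,0,0,0,25,255],[0,0,0,0,0,30,255],[0,0,0,0,0,30,255],[0,0,0,0,0,20,255],[0,0,0.04,-5,20,0,255],[0,0,0.06,-8,35,0,255],[0,0,0.07,-9,39,0,255]]]}}

```text
clock: 8.22
tcp_pos: [0.5171, -0.0365, 0.1949]
ee_rot: [1.069, 1.569, -0.544]
wrist_force: [0.3, 0.9, -0.7]
gripper_width: 0.0136
```

{"method": "drive_tool", "body": {"plan": [[[0,0,0.07,-9,39,0,255],[0,0,0.07,-9,39,0,255],[0,0,0.07,-9,39,0,255],[0,0,0.06,-9,39,0,255],[0,0,0.04,-9,39,0,255],[0,0,0,-9,39,0,255],[0,0,0,-7,34,0,255],[0,0,0,0,0,0,255]]]}}

```text
clock: 8.88
tcp_pos: [0.4532, 0.2404, 0.195]
ee_rot: [2.851, 1.566, 1.56]
wrist_force: [0.6, 0.7, -0.8]
gripper_width: 0.0142
```

{"method": "drive_tool", "body": {"plan": [[[0,0,0,0,0,0,255],[0,0,0,0,0,0,255]]]}}

```text
clock: 9.05
tcp_pos: [0.456, 0.2316, 0.1942]
ee_rot: [-0.489, 1.57, -1.791]
wrist_force: [-0.3, -0.1, -1.1]
gripper_width: 0.0136
```

```bash
python3 -c "
from h import *
st()"
```

```text
t 9.05 tcp [456.  231.6 194.2] jaw -74.56 tilt [-0.01 -0.05] F [-0.3 -0.1 -1.1] w 13.6
```

{"method": "drive_tool", "body": {"plan": [[[0,0,-0.003,1,0,-25,255],[0,0,0,0,0,-25,255],[0,0,0,0,0,-10,255],[0,0,0,0,0,-10,255],[0,0,0,0,0,-12,255],[0,0,0,0,0,-14,255],[0,0,0,0,0,-12,255],[0,0,0,0,0,0,255]]]}}

```text
clock: 9.72
tcp_pos: [0.4568, 0.2307, 0.0848]
ee_rot: [-1.181, 1.568, -2.487]
wrist_force: [0.1, -0.1, -1.1]
gripper_width: 0.0137
```

{"method": "drive_tool", "body": {"plan": [[[0,0,0,0,0,-2,255],[0,0,0,0,0,0,144],[0,0,0,0,0,0,144],[0,0,0,0,0,0,144],[0,0,0,0,0,15,144],[0,0,0,0,0,25,144],[0,0,0,0,0,30,144],[0,0,0,0,0,25,144]]]}}

```text
clock: 10.38
tcp_pos: [0.4573, 0.2322, 0.1813]
ee_rot: [2.013, 1.57, 0.708]
wrist_force: [0.6, 0.4, 0.3]
gripper_width: 0.04
```

{"method": "drive_tool", "body": {"plan": [[[0,0,0,8,-28,0,144],[0,0,0,8,-28,0,144],[0,0,0,8,-28,0,144],[0,0,0,7,-26,0,144],[0,0,0,0,0,0,144],[0,0,0,0,0,0,144],[0,0,0,0,0,0,144]]]}}

```text
clock: 10.97
tcp_pos: [0.4883, 0.1225, 0.1797]
ee_rot: [2.073, 1.57, 0.768]
wrist_force: [-0.3, -0.2, 0.2]
gripper_width: 0.0397
```

```bash
cat >> h.py <<'E'
def leaves(n):
    i,X=cloud(n); X=X*1000; z=X[...,2]
    m=(abs(z-96)<6)&(np.ptp(i.astype(int),axis=-1)<25)&(np.hypot(X[...,0]-472,X[...,1]-175)<100)
    k,L=cv2.connectedComponents(m.astype(np.uint8))
    for j in range(1,k):
        p=X[L==j]
        if len(p)>60: print(n,len(p),[np.round(a,1) for a in cv2.minAreaRect(p[:,:2].astype(np.float32))],np.median(p[:,2]).round(1))
    return i
E
python3 -c "
from h import *
st(); leaves('top'); save('w4.png',leaves('wrist'))"
```

```text
t 10.9667 tcp [488.3 122.5 179.7] jaw -74.78 tilt [0.04 0.04] F [-0.3 -0.2  0.2] w 39.7
wrist 1061 [array([472.2, 175.3]), array([53.6, 13.8]), np.float64(15.4)] 95.4
wrist 888 [array([487.5, 119.5]), array([45.9, 13.6]), np.float64(15.9)] 95.3
wrist 822 [array([457. , 231.4]), array([37.5, 13.5]), np.float64(15.5)] 95.4
```

Thin leaf is hanging correctly (top at 95.4 mm, upright, centred). Next I grasp the middle leaf.

{"method": "drive_tool", "body": {"plan": [[[0,0,0,-1,-2,-30,144],[0,0,0,0,0,-35,144],[0,0,0,0,0,-32,144],[0,0,0,0,0,0,144],[0,0,0,0,0,0,255],[0,0,0,0,0,0,255],[0,0,0,0,0,0,255],[0,0,0,0,0,0,255]]]}}

```text
clock: 11.73
tcp_pos: [0.4875, 0.1204, 0.083]
ee_rot: [1.576, 1.57, 0.271]
wrist_force: [-0.5, 1.0, -0.3]
gripper_width: 0.0182
```

{"method": "drive_tool", "body": {"plan": [[[0,0,0,0,0,0,255],[0,0,0,0,0,0,255]]]}}

```text
clock: 11.9
tcp_pos: [0.4875, 0.1202, 0.0829]
ee_rot: [1.583, 1.57, 0.278]
wrist_force: [-1.3, 0.2, 5.5]
gripper_width: 0.0134
```

```bash
python3 -c "
from h import *
st()"
```

```text
t 11.9 tcp [487.5 120.2  82.9] jaw -74.77 tilt [0.06 0.02] F [-1.3  0.2  5.5] w 13.4
```

{"method": "drive_tool", "body": {"plan": [[[0,0,0,0,0,10,255],[0,0,0,0,0,25,255],[0,0,0,0,0,30,255],[0,0,0,0,0,30,255],[0,0,-0.02,3,-15,15,255],[0,0,-0.05,6,-30,0,255],[0,0,-0.07,7,-36,0,255],[0,0,-0.07,8,-38,0,255]]]}}

```text
clock: 12.57
tcp_pos: [0.5113, 0.0006, 0.1937]
ee_rot: [1.803, 1.569, 0.287]
wrist_force: [1.4, -0.5, -1.4]
gripper_width: 0.0136
```

{"method": "drive_tool", "body": {"plan": [[[0,0,-0.07,8,-38,0,255],[0,0,-0.07,8,-38,0,255],[0,0,-0.07,8,-36,0,255],[0,0,-0.057,3,-20,0,255],[0,0,0,0,0,0,255],[0,0,0,0,0,0,255],[0,0,0,0,0,0,255]]]}}

```text
clock: 13.15
tcp_pos: [0.5381, -0.1295, 0.1925]
ee_rot: [-2.783, 1.57, 1.72]
wrist_force: [0.2, 1.0, -0.0]
gripper_width: 0.0139
```

```bash
python3 -c "
from h import *
st()"
```

```text
t 13.15 tcp [ 538.1 -129.5  192.5] jaw -101.99 tilt [-0.01  0.06] F [ 0.2  1.  -0. ] w 13.9
```

{"method": "drive_tool", "body": {"plan": [[[0,0,0,0,-1,-25,255],[0,0,0,0,0,-25,255],[0,0,0,0,0,-15,255],[0,0,0,0,0,-3,255],[0,0,0,0,0,-3,255],[0,0,0,0,0,-3,255],[0,0,0,0,0,-3,255],[0,0,0,0,0,-3,255]]]}}

```text
clock: 13.82
tcp_pos: [0.5389, -0.1318, 0.113]
ee_rot: [1.654, 1.569, -0.128]
wrist_force: [0.0, 0.3, -1.3]
gripper_width: 0.0137
```

{"method": "drive_tool", "body": {"plan": [[[0,0,0,0,0,-3,255],[0,0,0,0,0,-3,255]]]}}

```text
clock: 13.98
tcp_pos: [0.539, -0.1312, 0.1067]
ee_rot: [2.171, 1.569, 0.389]
wrist_force: [0.3, 4.5, 2.8]
gripper_width: 0.0137
```

{"method": "drive_tool", "body": {"plan": [[[0,0,0,0,0,-3,255],[0,0,0,0,0,-3,255]]]}}

```text
clock: 14.15
tcp_pos: [0.5391, -0.1311, 0.1006]
ee_rot: [2.177, 1.569, 0.396]
wrist_force: [1.0, 4.0, 2.8]
gripper_width: 0.0138
```

```bash
python3 -c "
from h import *
st()"
```

```text
t 14.15 tcp [ 539.1 -131.1  100.6] jaw -102.07 tilt [0.1  0.04] F [1.  4.  2.8] w 13.8
```

{"method": "drive_tool", "body": {"plan": [[[0,0,0,0,0.5,-4,255],[0,0,0,0,0,-4,255],[0,0,0,0,0,-4,255],[0,0,0,0,0,-4,255],[0,0,0,0,0,0,255]]]}}

```text
clock: 14.57
tcp_pos: [0.5382, -0.1309, 0.0832]
ee_rot: [-2.376, 1.57, 2.125]
wrist_force: [2.5, 5.8, -3.8]
gripper_width: 0.0136
```

```bash
python3 -c "
from h import *
st()"
```

```text
t 14.5667 tcp [ 538.2 -130.9   83.2] jaw -102.08 tilt [-0.03  0.04] F [ 2.5  5.8 -3.8] w 13.6
```

{"method": "drive_tool", "body": {"plan": [[[0,0,0,0,1,-2,255],[0,0,0,0,0,-2,255],[0,0,0,0,0,0,255]]]}}

```text
clock: 14.82
tcp_pos: [0.5385, -0.1308, 0.0808]
ee_rot: [1.045, 1.57, -0.737]
wrist_force: [-0.5, 2.7, 11.6]
gripper_width: 0.0138
```

```bash
python3 -c "
from h import *
st()"
```

```text
t 14.8167 tcp [ 538.5 -130.8   80.8] jaw -102.12 tilt [ 0.04 -0.04] F [-0.5  2.7 11.6] w 13.8
```

{"method": "drive_tool", "body": {"plan": [[[0,0,0,0,0,4,255],[0,0,0,0,0,3,255]]]}}

```text
clock: 14.98
tcp_pos: [0.5372, -0.1306, 0.0865]
ee_rot: [-1.413, 1.569, 3.088]
wrist_force: [1.5, 3.2, -4.9]
gripper_width: 0.0138
```

{"method": "drive_tool", "body": {"plan": [[[0,0,0,0,0,-4,255],[0,0,0,0,0,-4,255],[0,0,0,0,0,-1,255],[0,0,0,0,0,0,255]]]}}

```text
clock: 15.32
tcp_pos: [0.5393, -0.131, 0.0797]
ee_rot: [1.41, 1.568, -0.372]
wrist_force: [-2.6, 2.2, 21.1]
gripper_width: 0.0141
```

```bash
python3 -c "
from h import *
st()"
```

```text
t 15.3167 tcp [ 539.3 -131.    79.7] jaw -102.12 tilt [ 0.14 -0.06] F [-2.6  2.2 21.1] w 14.1
```

Binding is confirmed: there's a side push from the shoe, 4.9 N of drag on lifting, and a firm seat on the plate. Release and back off.

{"method": "drive_tool", "body": {"plan": [[[0,0,0,0,0,1,255],[0,0,0,0,0,0,200],[0,0,0,0,0,0,144],[0,0,0,0,0,0,144],[0,0,0,0,0,10,144],[0,0,0,0,0,25,144],[0,0,0,0,0,35,144],[0,0,0,0,0,35,144]]]}}

```text
clock: 15.98
tcp_pos: [0.5373, -0.1305, 0.1852]
ee_rot: [-1.5, 1.568, 3.001]
wrist_force: [1.1, -0.1, 1.0]
gripper_width: 0.0398
```

{"method": "drive_tool", "body": {"plan": [[[0,0,0,0,0,15,144],[0,0,0,0,0,0,144],[0,0,0,0,0,0,144],[0,0,0,0,0,0,144]]]}}

```text
clock: 16.32
tcp_pos: [0.5375, -0.1306, 0.1986]
ee_rot: [-1.367, 1.569, 3.134]
wrist_force: [-0.4, -0.2, -1.4]
gripper_width: 0.0398
```

Run:
```python
from h import *
st(); i,X=cloud("wrist"); X=X*1000; z=X[...,2]; save("w5.png",i[110:290,180:420],3)
m=(z>75)&(z<105)&(np.hypot(X[...,0]-539,X[...,1]+130)<40)
p=X[m]; print(m.sum(),cv2.minAreaRect(p[:,:2].astype(np.float32)),np.percentile(p[:,2],[10,50,90]))
c=p[:,:2].mean(0); d=p[:,:2]-[539,-126.2]; a=np.radians(-12.15)
print("stand xy",np.median(d@[np.cos(a),np.sin(a)]),np.median(d@[-np.sin(a),np.cos(a)]))
n=np.linalg.lstsq(np.c_[p[:,:2]-c,np.ones(len(p))],p[:,2],rcond=None)[0]; print("tilt",np.degrees(n[:2]))
i,X=cloud("scene"); X=X*1000; m=(X[...,2]>75)&(X[...,2]<105)&(np.hypot(X[...,0]-539,X[...,1]+130)<40); print("scene",m.sum(),np.median(X[m],0)); leaves("scene"); leaves("top")
```

```text
t 16.3167 tcp [ 537.5 -130.6  198.6] jaw -102.11 tilt [-0.08  0.  ] F [-0.4 -0.2 -1.4] w 39.8
848 ((538.8956298828125, -130.2167205810547), (13.468574523925781, 45.07389831542969), 77.95575714111328) [91.98244063 93.33367634 94.2982156 ]
stand xy 3.145309483761971 -3.5500994575468976
tilt [-5.08602235  0.84764978]
scene 185 [ 534.74938636 -128.46046404   92.00711269]
scene 158 [array([472.7, 176.1]), array([55. , 13.7]), np.float64(9.7)] 96.1
scene 114 [array([456.6, 231.6]), array([36.9, 10.9]), np.float64(14.8)] 96.3
top 168 [array([472.4, 176.6]), array([53., 14.]), np.float64(14.9)] 94.5
top 124 [array([457., 233.]), array([37. , 14.1]), np.float64(15.9)] 94.5
```

View pics/w5.png

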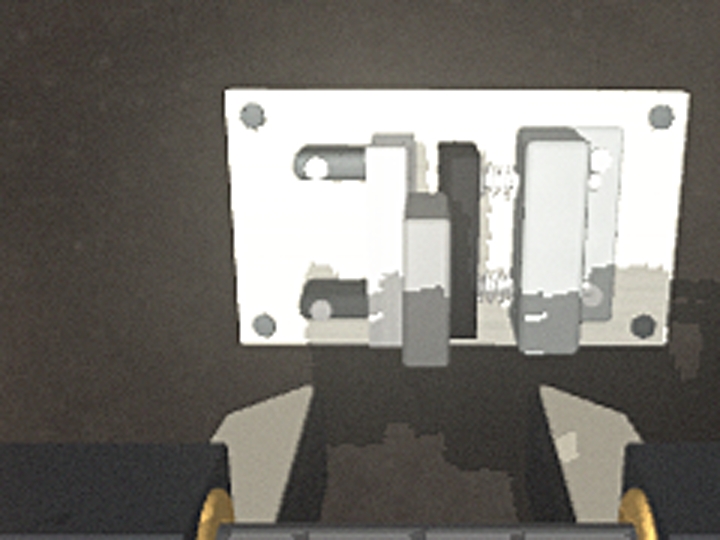

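The released leaf stands in the gap (crop (427,290)), flush between fence and shoe. My tilt fit may include side-face pixels, so I'm refitting with the top face only, using the bracket top as reference.

Run:
```python
from h import *
a=np.radians(-12.15); ex=np.array([np.cos(a),np.sin(a)]); ey=np.array([-np.sin(a),np.cos(a)])
for n in range(2):
    i,X=cloud("wrist"); X=X*1000; d=X[...,:2]-[539,-126.2]; x=d@ex; y=d@ey; z=X[...,2]
    for lab,m in (("leaf",(abs(x-3)<19)&(abs(y+4)<5)&(z>88)&(z<100)),("leafall",(abs(x-3)<30)&(abs(y+4)<12)&(z>84)&(z<100)),("bracket",(abs(x)<30)&(abs(y+41)<6)&(z>40)&(z<56)),("fence",(abs(x)<30)&(abs(y-9)<4)&(z>38)&(z<56))):
        A=np.c_[x[m],y[m],np.ones(m.sum())]; b=z[m]; k=np.ones(len(b),bool)
        for _ in range(8):
            c=np.linalg.lstsq(A[k],b[k],rcond=None)[0]; k=abs(A@c-b)<1.2
        print(lab,k.sum(),len(b),"x",x[m].min().round(1),x[m].max().round(1),"slopes deg",np.degrees(c[:2]).round(2),"z",np.median(b[k]).round(1))
```

```text
leaf 459 489 x -15.8 21.9 slopes deg [-0.69 -0.69] z 93.6
leafall 699 820 x -22.7 23.3 slopes deg [-0.56 -0.62] z 93.5
bracket 540 657 x -29.9 29.9 slopes deg [-0.28 -4.9 ] z 48.3
fence 409 440 x -30.0 29.6 slopes deg [0.06 0.96] z 46.5
leaf 445 476 x -16.0 22.0 slopes deg [-0.5   0.63] z 93.6
leafall 710 825 x -22.4 23.4 slopes deg [-0.47 -0.73] z 93.5
bracket 545 657 x -29.9 30.0 slopes deg [-0.13 -4.4 ] z 48.4
fence 407 442 x -29.9 29.8 slopes deg [-0.17  1.72] z 46.6
```

```bash
python3 -c "
from h import *
st(); print(r.close_job())"
```

```text
t 16.6167 tcp [ 537.9 -130.4  198.5] jaw -102.1 tilt [-0.08  0.01] F [ 0.6  0.2 -0.3] w 39.9
the job is handed in; nothing more can be done
None
```

The middle (8 mm) leaf is the first that binds. I left it standing released in the gap and handed the job in at 16.6 s; no verdict is reported.

- **Thin leaf (5 mm):** it went down to the base plate with no measurable drag, so it was loose. I put it back in its own rack slot.
- **Middle leaf (8 mm):** it slid down with a sideways push from the shoe of about 4–6 N. It dragged about 5 N on a short lift and seated firmly on the plate.
- **Thick leaf (11 mm):** I never touched it.

**Last checks:**
- The middle leaf's top reads 93.5 mm (93 expected). It is within about 0.7° of upright and centred within 1 mm along the fence.
- The thin and thick leaves hang in the rack with their tops at 94.5–96.3 mm (95 expected).
- The gripper is clear of everything, about 100 mm above the leaf.
- I did not measure the tape, jar, tin or screwdriver again at the end; the arm stayed well above them.

**Checks that disagreed:**
- I first took the bracket for the fence; the springs in the close-up showed the mistake before I moved any leaf.
- My first tilt fit on the seated leaf read 5°, because it included pixels from the handle's side. Refitting the top face alone gave the figure above.

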